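Shut and latch the service hatch of the paint mixer

ROBOT

A 7-joint arm with a two-finger parallel gripper is mounted at the origin on the work surface. World frame = base frame: x ahead of the robot, y to its left, z up, the work surface at z = 0. Lengths are in mm, angles in degrees, forces in N, time in s.
With the tool pointing down it reaches from about 350 to 900 mm from the base axis. Payload 8.1 kg.
Tool frame: the origin (TCP) lies on the centre line of the jaws, within the pads' length; the fingertips stand 25 mm ahead of it and the grasp point (between the pads) lies 6 mm ahead of it; z points along the fingers, x is the direction in which the jaws open and shut, and the axes are right-handed (so a half turn about z gives the same grasp; the last joint's range is limited). The gripper opens to 92 mm and grips with 3 to 60 N. Pads are 19 mm wide; open, the fingers measure 130 mm over their backs; the gripper's body (75 mm by 190 mm) begins 47 mm behind the grasp point.
Start: joints at [-82.139, 24.895, 1.432, 90.138, -0.665, 64.973, -4.303], TCP at [148.469, 607.122, 251.742] pointing down, gripper open.
Joint ranges: [-149.89, 149.89], [-25.12, 119.58], [-72.63, 75.52], [4.76, 147.25], [-75.54, 255.54], [6.69, 114.76], [-157.13, 157.13]. Speed limits (degrees/s): [127.2, 127.2, 172.46, 172.46, 180, 180, 180].

INTERFACE

Orientations are given as [roll, pitch, yaw] about the fixed x, y, z axes, in that order (R = Rz(yaw) Ry(pitch) Rx(roll)).
In Python, from station import * gives the robot as it stands.
- The arm moves only by the tool carry_out, never from a script. Its arguments are lists of equal length, an entry for each row: "claw": the opening, from 0 (shut) to 1 (fully open); "translation": the shift along the tool's x, y, z in m, a list of three; "turn": the turn, a rotation vector about the tool's x, y, z in rad, a list of three. A call has exactly 10 rows; each row is the pose to reach, as a shift and turn from the pose commanded when the call began, along the tool's axes at that moment; what a row does not reach only later rows make up. A row lasts 1/10 s, in which the tool goes at most 50 mm and 8.59 degrees, less where a joint would pass 70% of its speed; a pose out of reach is approached as far as the arm can. A call with a gripper value outside its range is refused whole. The fingers move at their own pace and stop on an object; "newtons" is the grip in N (left out, the last holds). Time passes only in rows, so rows that repeat a pose let the fingers close, or fill a call up. It gives the time, the measured TCP pose, the force and the opening at its end, in the units of the state.
- state(): the state, without advancing time (a new reading comes with each control period).
- camera(name): name is "side" or "top" or "wrist"; returns a dict with "image" (480x640x3 uint8, blue, green, red), "K" (3x3 intrinsics, pixels), "rvec" (rotation vector, rad) and "tvec" (3), from world to camera coordinates, as OpenCV has them. Camera axes: x right, y down, z forward; pixel columns grow to the right and rows downward; lengths in mm; the calibration is good to about 2 mm. A picture is of the moment at which its call begins. There is no depth.
- finish_job(): hands the job in, once; it reports no verdict.
The state is a dict: "time": time; "q": joint angles; "joint_vel": joint speeds; "effort": joint torques, N m; "tool_pos": TCP position; "orientation": TCP orientation; "wrist_force": force on the tool from outside, world axes, zero at the start; "wrist_torque": the same for the moment, N m; "opening": opening from 0.0 (shut) to 1.0 (fully open).
Only numpy, scipy, OpenCV 4.12 (cv2) and the standard library are available. Lean on these libraries where they do the work, as an engineer would, in place of code of your own. Each camera call takes 0.05 s, during which the arm holds its last target. There are 200 camera calls.

TASK

Swing the open hatch on the mixer's drive box down onto its rubber seal, press it just firmly enough, and turn its black wing knob clockwise until the hidden tongue sits fully behind the edge of the frame and holds the hatch shut; then let go. Go gently, without crushing the seal or forcing the tongue against the edge, and leave the cup and the jar on the box standing where they are.

Things in the scene. Friction and masses are not known exactly. Their poses are not given: they have to be found in the camera images.
- housing: Grey metal drive box fixed on the bench, deck 100 mm high. Origin on the bench plane; the box spans -125 to +125 mm in its x and -130 to +270 mm in its y; its front (-x) faces the robot. The hatch covers y -105 to +105 mm; a cup and a jar stand on the deck at y 150 to 255 mm.
- seal (a point): Nominal middle of the rubber seal's front strip, top surface: 180 mm from the hinge, 116 mm above the bench, fixed to the box. The frame carrying the seal was levelled by hand: the real seal lies up to 4 mm higher or lower, unmeasured. The strip gives like a spring, 3.5 N per mm; the hatch must not press it with more than 20 N (about 25 N pushed down at the knob).
- frame_edge (a point): Nominal middle of the frame's front edge, behind (under) which the tongue swings: 9 mm thick, 20 mm in front of the knob's axis; its level varies with the seal's. The tongue clears it once the seal is pressed in 3.5 mm: about 16 N straight down at the knob; 18 to 22 N is a good push. With less, the tongue strikes the edge; over 25 N on the tongue (lifting the knob adds to it) is too much.
- hatch (a joint): White folded-sheet hatch, 205 mm from hinge to front edge, 210 mm wide, 4 mm thick, about 0.25 kg, hinged along its far edge. Rad: 0 = level, positive = front edge raised (starts 0.45 to 0.75). A stiff hinge (about 0.55 N m friction) holds it where it is left. On the seal, latched or not, it reads -0.06 to +0.025, depending on the frame's level.
- hatch_hinge (a point): On the hinge axis (which runs along the box's y), middle of the hatch's width, level with the hatch's underside: 105 mm behind the box's origin (+x), 116 mm above the bench. Its axes are the hatch's: x along the hatch away from the front edge, z out of its top face.
- hatch_front (a point): Middle of the hatch's front edge, on the top face: 205 mm from the hinge, 4 mm above the underside. The top face beside the knob is bare and can be pushed down anywhere along the front edge. Its axes are the hatch's (y along the edge, z out of the top face).
- latch (a joint): Black wing knob on the hatch, 55 mm behind the front edge, mid-width, with the hidden tongue below (tip 40 mm from the axis). Rad, growing clockwise seen from above: 0 = wing and tongue along the hinge, free; stop at 1.5 = tongue to the front. Starts 0 to 0.25; meets the frame edge at about 0.3; fully behind it beyond 1.2. Friction 0.1 N m, more under load; stays where left.
- knob_grip (a point): On the knob's axis, 20 mm above the hatch's top face and 150 mm from the hinge. The wing is an upright blade 48 mm long, 10 mm thick, 6 to 33 mm above the hatch, on a round flange 52 mm across, 6 mm high, that turns with it. Site y runs along the blade (turns with the knob), x across it, z out of the hatch's top face.
- mixing_cup_rim (a point): Bystander: open white mixing cup, rim diameter 76 mm, 95 mm high, on the steel turntable of the box's deck; this point is the centre of its mouth.
- sample_jar: Bystander: amber glass jar, 44 mm diameter, 60 mm high, on the box's deck; origin under its centre.

How it is judged (in metres and radians):
On the way, in this order (a step that is already met when the one before it is completed fails the run):
1. the hatch is swung down onto its seal (value of joint hatch below 0.05 rad), for 0.1 s.
2. the knob is turned and the tongue is behind the frame edge, the hatch down on its seal (value of joint latch above 1.2 rad and value of joint hatch below 0.018 rad), for 0.3 s.
At the end, for the whole second after the job is handed in: The knob is turned past 1.2 rad (of 1.5), the hatch is down on its seal (joint below 0.018 rad, which it cannot reach with the tongue lying on top of the frame), the robot has let go, and the cup and jar are within 20 mm of where they stood (all of step 2 and distance of each of mixing_cup_rim, sample_jar from where it was at the start of the episode below 0.02 m); the robot touches nothing.
It fails at once if the hatch crushes the seal with more than 20 N (contact force between seal and hatch above 20 N).
It fails at once if the tongue is forced against the frame with more than 25 N (contact force between latch and housing above 25 N).
It fails at once if the cup or jar on the box is shoved more than 20 mm or tipped (distance of any of mixing_cup_rim, sample_jar from where it was at the start of the episode above 0.02 m).
It also fails if it takes over 58 s, if anything falls off the work surface, if the arm or the gripper's body presses on something with over 40 N, if the wrist force passes 120 N, or if a joint passes its speed limit or range.

## Working session

There is one attempt and no reset: what is moved stays moved. The work goes in short steps, Python scripts to look and compute and a tool call to move; the robot and the scene stay as the last step left them, time stands still between calls to the robot, and variables do not carry over. Pictures are saved under pics/ and viewed, about 8 in all and at most 12, crops included, and the job is handed in when it is done.

Besides the shell and the picture viewer there is one more tool, called after "Call:" as name(argument=value, ...) on one line, values as JSON. carry_out: Moves the arm, as the interface text tells. Its arguments: {"type":"object","properties":{"claw":{"type":"array","items":{"type":"number"}},"translation":{"type":"array","items":{"type":"array","items":{"type":"number"}}},"turn":{"type":"array","items":{"type":"array","items":{"type":"number"}}},"newtons":{"type":"number"}},"required":["claw","translation","turn"]}

```bash
mkdir -p pics; ls
python3 - <<'E'
from station import *
import cv2,json
s=state();print(s)
for n in("side","top"):
    c=camera(n);cv2.imwrite(f"pics/{n}1.png",c["image"]);print(n,c["K"],c["rvec"],c["tvec"])
E
```

```text
pics
{'time': 0.0, 'q': array([-82.14056287,  24.93516956,   1.43089   ,  90.1890631 ,
        -0.66448286,  64.97188377,  -4.30279808]), 'joint_vel': array([ 0.07066746,  0.00047236,  0.03106873, -0.01195961,  0.07433143,
       -0.02563164, -0.04021262]), 'effort': array([ 8.70818349e-04, -6.67853236e+01,  9.85439345e-01, -3.14458001e+01,
       -6.04481692e-02,  4.28103260e-02,  1.65922324e-04]), 'tool_pos': array([148.36907642, 606.65636033, 250.95910087]), 'orientation': array([1.79991870e+02, 8.74338093e-02, 7.62581485e+01]), 'wrist_force': array([-0.20949554,  0.34433188,  0.47094535]), 'wrist_torque': array([ 0.03828812, -0.0529791 ,  0.02127762]), 'opening': 0.9983084338409136}
side [[475.24553184   0.         313.92616571]
 [  0.         475.24553184 238.9147331 ]
 [  0.           0.           1.        ]] [ 0.86712658 -2.23767578  1.33265205] [519.26182074 278.93885073 411.47951523]
top [[507.84530937   0.         307.35856976]
 [  0.         507.84530937 249.1043784 ]
 [  0.           0.           1.        ]] [ 2.12150007 -2.13181294  0.12133865] [121.89247077 653.57134346 701.55085105]
```

View pics/side1.png

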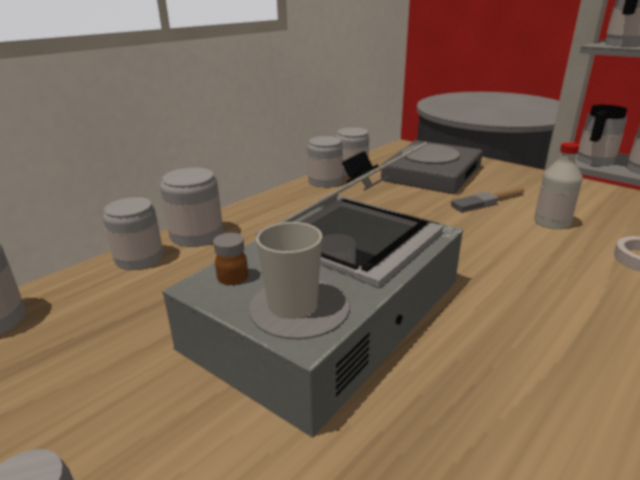

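View pics/top1.png

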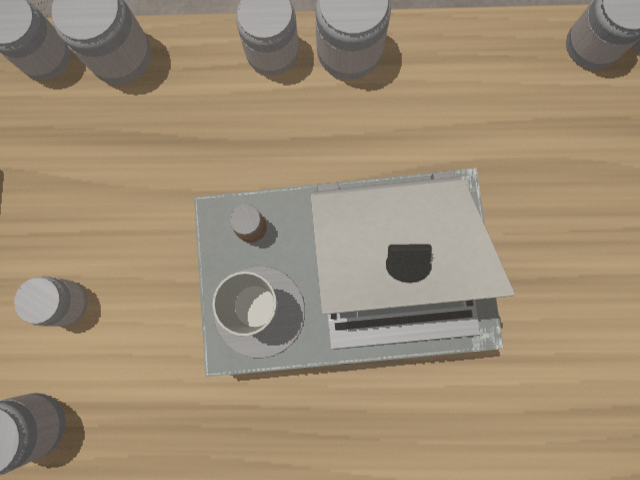

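The top view shows the box deck corners at (195,198), (478,170), (501,348) and (207,374). The hatch's front corners are at (321,310) and (513,293), and the knob is near (409,262). In the side view the hatch is raised, with the cup and jar at the near end. Next I'll fit the box pose and the hatch angle.

```bash
cat > h.py <<'E'
from station import *
import cv2,numpy as np
from scipy.optimize import least_squares
from scipy.spatial.transform import Rotation as R
def proj(c,P): return cv2.projectPoints(np.array(P,float),c["rvec"],c["tvec"],c["K"],None)[0][:,0]
def W(p,P): # p=x,y,yaw
    return R.from_euler('z',p[2]).apply(np.atleast_2d(P))+[p[0],p[1],0]
def hat(a,s,y,h): # along hatch s from hinge, height h above underside
    return [105-s*np.cos(a)-h*np.sin(a)*-1*-1*(-1), y, 116+s*np.sin(a)+h*np.cos(a)]
E
python3 - <<'E'
from h import *
c=camera("top")
box=[[125,270,100],[125,-130,100],[-125,-130,100],[-125,270,100]]
px=np.array([[195,198],[478,170],[501,348],[207,374],[321,310],[513,293]],float)
def model(v):
    return W(v[:3],box+[hat(v[3],205,105,4),hat(v[3],205,-105,4)])
r=least_squares(lambda v:(proj(c,model(v))-px).ravel(),[600,0,0,.6],x_scale=[100,100,.1,.1])
v=r.x;print(v,r.fun.round(1))
s=camera("side")
q=[hat(v[3],150,0,24),hat(v[3],150,0,4)]
print(W(v[:3],q),proj(c,W(v[:3],q)),proj(s,W(v[:3],q)))
print(proj(s,model(v)))
E
```

```text
[ 6.23871913e+02 -2.10505988e+00  8.63845810e-02  6.38561506e-01] [-0.9 -2.6 -1.3 -1.7  1.9  1.1 -2.8  1.4 -0.3  0.7  2.5  0.1]
[[622.73804274  -2.20325316 224.67704786]
 [610.86167315  -3.23174795 208.61796807]] [[409.01255696 252.88768989]
 [407.99374006 265.03231036]] [[356.33321124 161.66826501]
 [362.97450117 173.83726344]]
[[161.36682044 288.96929142]
 [337.44903446 193.83363477]
 [463.58282866 228.43755732]
 [308.77326717 369.7314444 ]
 [347.19292436 180.28360247]
 [425.95878312 139.39063371]]
```

```bash
cat >> h.py <<'E'
def hat(a,s,y,h): return [105-s*np.cos(a)+h*np.sin(a), y, 116+s*np.sin(a)+h*np.cos(a)]
V=[623.87,-2.1,.0864,.6386]
def to(pos,yaw):
    """shift (m) and turn (rad) in tool axes to reach world pos, tool down, yaw deg"""
    s=state();A=R.from_euler('xyz',s["orientation"],degrees=True)
    B=R.from_euler('xyz',[180,0,yaw],degrees=True)
    print("t",s["time"],"F",s["wrist_force"].round(1),"pos",s["tool_pos"].round(1),s["orientation"].round(1))
    print((A.inv().apply(np.array(pos)-s["tool_pos"])/1000).round(4),(A.inv()*B).as_rotvec().round(4))
E
python3 - <<'E'
from h import *
p=W(V,[-35,-65,0])[0];print(p)
to([p[0],p[1],340],5)
E
python3 -c "
import cv2;i=cv2.imread('pics/top1.png')[220:320,300:520];cv2.imwrite('pics/c1.png',cv2.resize(i,None,fx=3.6,fy=3.6,interpolation=2))"
```

```text
[594.60957096 -69.87777875   0.        ]
t 0.2 F [-1.  -0.2  0.2] pos [148.4 606.8 251.3] [1.80e+02 1.00e-01 7.63e+01]
[-0.5514  0.5942 -0.0881] [7.0000e-04 7.0000e-04 1.2437e+00]
```

View pics/c1.png

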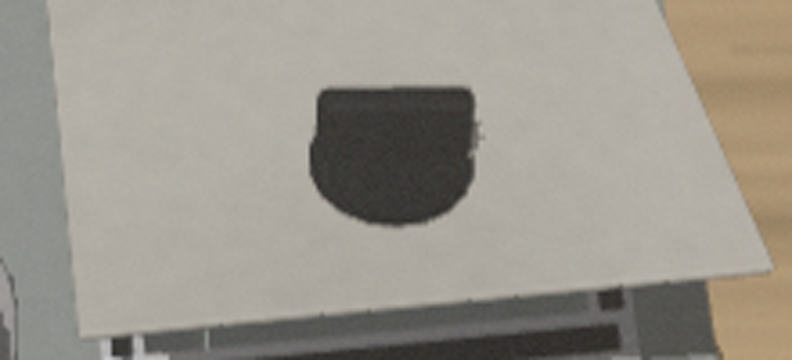

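The crop shows the blade's top edge running from (318,90) to (474,88), about level, while the hatch edge slopes about 5°. So the latch starts near 0.1. Now moving to above the bare top face at y −65.

Call:
carry_out(claw=[0,0,0,0,0,0,0,0,0,0], newtons=20, translation=[[-0.01,0.01,-0.04],[-0.04,0.04,-0.08],[-0.07,0.07,-0.088],[-0.1,0.105,-0.088],[-0.13,0.14,-0.088],[-0.16,0.175,-0.088],[-0.19,0.21,-0.088],[-0.22,0.245,-0.088],[-0.25,0.275,-0.088],[-0.28,0.305,-0.088]], turn=[[0,0,0.06],[0,0,0.12],[0,0,0.18],[0,0,0.24],[0,0,0.3],[0,0,0.36],[0,0,0.42],[0,0,0.48],[0,0,0.54],[0,0,0.6]])

```text
time: 1.2
tool_pos: [378.9, 260.9, 339.8]
orientation: [-180.0, -0.0, 41.7]
wrist_force: [-0.1, -0.4, -0.6]
opening: 0.177
```

Run:
```python
from h import *
to([594.6,-69.9,300],5)
```

```text
t 1.2 F [-0.1 -0.4 -0.6] pos [378.9 260.9 339.8] [-180.    -0.    41.7]
[-0.0591  0.3905  0.0397] [-3.000e-04 -3.000e-04  6.409e-01]
```

Call:
carry_out(claw=[0,0,0,0,0,0,0,0,0,0], translation=[[-0.006,0.04,0],[-0.013,0.085,0],[-0.02,0.13,0],[-0.027,0.175,0],[-0.034,0.22,0],[-0.041,0.265,0],[-0.048,0.31,0],[-0.055,0.355,0.01],[-0.059,0.39,0.03],[-0.059,0.39,0.04]], turn=[[0,0,0.08],[0,0,0.16],[0,0,0.24],[0,0,0.32],[0,0,0.4],[0,0,0.48],[0,0,0.56],[0,0,0.62],[0,0,0.64],[0,0,0.64]])

```text
time: 2.2
tool_pos: [595.4, -72.3, 298.0]
orientation: [179.8, 0.1, 4.8]
wrist_force: [0.5, 0.3, -0.6]
opening: 0.002
```

Run:
```python
from h import *
to([594.6,-69.9,200],5)
c=camera("wrist");cv2.imwrite("pics/w1.png",c["image"])
print(proj(c,W(V,[hat(V[3],150,0,33),hat(V[3],205,-105,4),hat(V[3],205,105,4),hat(V[3],140,-65,4)])))
```

```text
t 2.2 F [ 0.5  0.3 -0.6] pos [595.4 -72.3 298. ] [1.798e+02 1.000e-01 4.800e+00]
[-0.0004 -0.0028  0.098 ] [ 0.0033  0.0012 -0.0033]
[[ 402.70060105  130.34040511]
 [ 277.65749046  340.41151858]
 [ 261.61143872 -149.91577247]
 [ 371.90285363  245.46780851]]
```

View pics/w1.png

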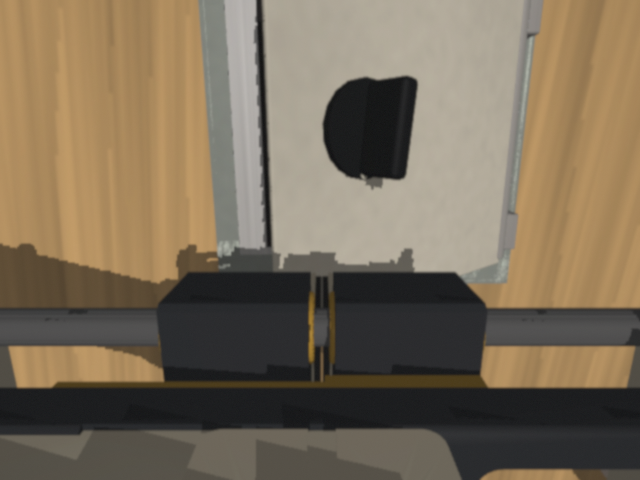

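The blade's top edge runs from (414,78) to (406,178), within about 4 mm of the prediction. The latch reads about 0.11–0.14. Pushing the hatch down.

Call:
carry_out(claw=[0,0,0,0,0,0,0,0,0,0], translation=[[0,0,0.02],[0,0,0.034],[0,0,0.048],[0,0,0.062],[0,0,0.076],[0,0,0.09],[0,0,0.104],[0,0,0.116],[0,0,0.126],[0,0,0.132]], turn=[[0,0,0],[0,0,0],[0,0,0],[0,0,0],[0,0,0],[0,0,0],[0,0,0],[0,0,0],[0,0,0],[0,0,0]])

```text
time: 3.25
tool_pos: [594.2, -67.1, 166.6]
orientation: [-180.0, 0.1, 5.2]
wrist_force: [-1.3, 0.4, 1.2]
opening: 0.005
```

Call:
carry_out(claw=[0,0,0,0,0,0,0,0,0,0], translation=[[0,0,0.002],[0,0,0.004],[0,0,0.006],[0,0,0.008],[0,0,0.01],[0,0,0.012],[0,0,0.014],[0,0,0.014],[0,0,0.014],[0,0,0.014]], turn=[[0,0,0],[0,0,0],[0,0,0],[0,0,0],[0,0,0],[0,0,0],[0,0,0],[0,0,0],[0,0,0],[0,0,0]])

```text
time: 4.25
tool_pos: [594.7, -67.0, 153.7]
orientation: [-180.0, -0.0, 5.2]
wrist_force: [0.2, 0.1, 0.2]
opening: 0.003
```

Call:
carry_out(claw=[0,0,0,0,0,0,0,0,0,0], translation=[[0,0,0.0005],[0,0,0.001],[0,0,0.0015],[0,0,0.002],[0,0,0.0025],[0,0,0.003],[0,0,0.0035],[0,0,0.004],[0,0,0.0045],[0,0,0.005]], turn=[[0,0,0],[0,0,0],[0,0,0],[0,0,0],[0,0,0],[0,0,0],[0,0,0],[0,0,0],[0,0,0],[0,0,0]])

```text
time: 5.25
tool_pos: [594.5, -67.1, 148.6]
orientation: [-180.0, 0.0, 5.2]
wrist_force: [-1.2, 0.2, 1.8]
opening: 0.007
```

Call:
carry_out(claw=[0,0,0,0,0,0,0,0,0,0], translation=[[0,0,0.0003],[0,0,0.0006],[0,0,0.0009],[0,0,0.0012],[0,0,0.0015],[0,0,0.0018],[0,0,0.0021],[0,0,0.0024],[0,0,0.0027],[0,0,0.003]], turn=[[0,0,0],[0,0,0],[0,0,0],[0,0,0],[0,0,0],[0,0,0],[0,0,0],[0,0,0],[0,0,0],[0,0,0]])

```text
time: 6.25
tool_pos: [594.6, -67.2, 146.2]
orientation: [-180.0, -0.0, 5.2]
wrist_force: [-3.0, 0.5, 8.9]
opening: 0.007
```

Seal contact shows at 8.9 N, with the hatch close to level. Lifting off, then looking at the knob.

Call:
carry_out(claw=[0,0,0,0,1,1,1,1,1,1], translation=[[0,0,-0.005],[0,0,-0.02],[0,0,-0.04],[0,0,-0.06],[0,0,-0.08],[0,0,-0.1],[0,0,-0.12],[0,0,-0.13],[0,0,-0.13],[0,0,-0.13]], turn=[[0,0,0],[0,0,0],[0,0,0],[0,0,0],[0,0,0],[0,0,0],[0,0,0],[0,0,0],[0,0,0],[0,0,0]])

```text
time: 7.25
tool_pos: [594.5, -66.9, 275.4]
orientation: [-180.0, 0.0, 5.2]
wrist_force: [0.1, -0.2, -0.4]
opening: 0.476
```

Run:
```python
from h import *
s=state();print(s["time"],s["tool_pos"],s["orientation"],s["wrist_force"])
c=camera("wrist");cv2.imwrite("pics/w2.png",c["image"])
print(proj(c,W(V,[hat(.01,150,0,37),hat(.01,150,24,37),hat(.01,150,-24,37),hat(.01,205,-105,4),hat(.01,205,105,4)])))
```

```text
7.25 [594.45786409 -66.93296981 275.38091872] [-1.79989586e+02  1.29822221e-02  5.22043601e+00] [ 0.13223488 -0.17652378 -0.37520473]
[[306.05974588 140.69699483]
 [305.86822168  99.25863236]
 [306.24225233 180.18426819]
 [234.77211836 283.09401126]
 [218.45431173 -33.78824759]]
```

View pics/w2.png

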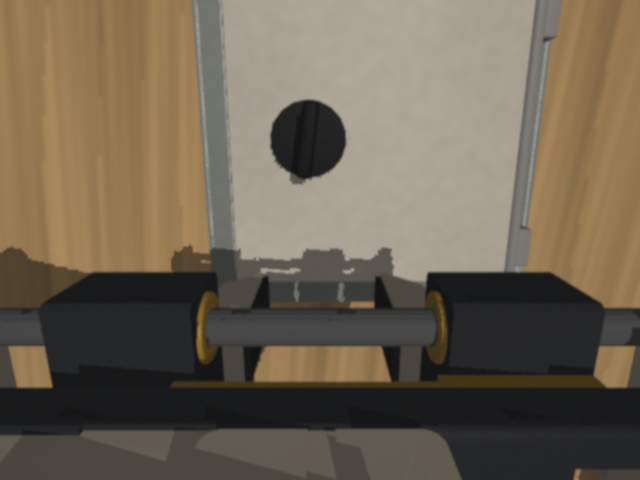

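```bash
cat >> h.py <<'E'
def back(c,uv,z):
    Rm=cv2.Rodrigues(c["rvec"])[0];t=np.ravel(c["tvec"]);C=-Rm.T@t
    d=Rm.T@np.linalg.inv(c["K"])@[*uv,1];return C+d*(z-C[2])/d[2]
E
python3 - <<'E'
from h import *
c=camera("wrist")
print("flange",back(c,(308.5,139),127),"pred",W(V,hat(.01,150,0,10)))
g=cv2.convertScaleAbs(c["image"][90:190,260:360],alpha=3,beta=0);cv2.imwrite("pics/w2c.png",cv2.resize(g,None,fx=6,fy=6,interpolation=2))
a,b=back(c,(312,101),150),back(c,(303,176),150);print(a,b,np.degrees(np.arctan2(*(a-b)[:2])))
E
```

```text
flange [579.61070288  -5.19161096 127.        ] pred [[579.14495443  -5.97388821 127.499475  ]]
[580.59175561  17.65409426 150.        ] [578.76154955 -27.82579525 150.        ] 2.3044587953236895
```

View pics/w2c.png

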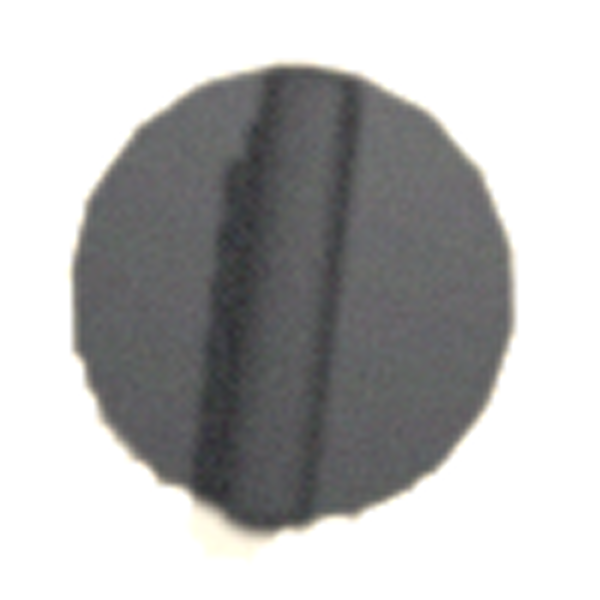

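Run:
```python
from h import *
to([579.5,-5.5,154],-1.5)
```

```text
t 7.35 F [-0.3 -0.1 -0.2] pos [594.1 -66.9 274.7] [-1.8e+02  1.0e-01  5.2e+00]
[-0.0088 -0.0624  0.1207] [-0.0002  0.0016  0.1172]
```

Call:
carry_out(claw=[1,1,1,1,1,1,1,1,1,1], translation=[[-0.003,-0.02,0],[-0.006,-0.04,0.01],[-0.009,-0.062,0.03],[-0.009,-0.062,0.05],[-0.009,-0.062,0.06],[-0.009,-0.062,0.075],[-0.009,-0.062,0.09],[-0.009,-0.062,0.105],[-0.009,-0.062,0.114],[-0.009,-0.062,0.118]], turn=[[0,0,0.04],[0,0,0.08],[0,0,0.117],[0,0,0.117],[0,0,0.117],[0,0,0.117],[0,0,0.117],[0,0,0.117],[0,0,0.117],[0,0,0.117]])

```text
time: 8.35
tool_pos: [579.6, -6.8, 156.8]
orientation: [180.0, 0.1, -1.5]
wrist_force: [-1.3, -0.1, -0.6]
opening: 1.004
```

Call:
carry_out(claw=[0.1,0.1,0.1,0.1,0.1,0.1,0.1,0.1,0,0], newtons=12, translation=[[0,0,0],[0,0,0],[0,0,0],[0,0,0],[0,0,0],[0,0,0],[0,0,0],[0,0,0],[0,0,0],[0,0,0]], turn=[[0,0,0],[0,0,0],[0,0,0],[0,0,0],[0,0,0],[0,0,0],[0,0,0],[0,0,0],[0,0,0],[0,0,0]])

```text
time: 9.35
tool_pos: [580.0, -6.2, 157.7]
orientation: [180.0, 0.0, -1.5]
wrist_force: [0.7, -0.2, -0.1]
opening: 0.182
```

Run:
```python
from h import *
s=state();print(s["tool_pos"],s["orientation"],s["wrist_force"],s["wrist_torque"],s["opening"]*92)
```

```text
[580.03397847  -6.15881205 157.72010196] [ 1.79999473e+02  3.94748363e-04 -1.49221330e+00] [ 0.70483731 -0.24652952 -0.10107838] [-0.14726924  0.08243167 -0.02033428] 16.71627498298313
```

Call:
carry_out(claw=[0,0,0,0,0,0,0,0,0,0], newtons=12, translation=[[0,0,0],[0,0,0],[0,0,0],[0,0,0],[0,0,0],[0,0,0],[0,0,0],[0,0,0],[0,0,0],[0,0,0]], turn=[[0,0,0],[0,0,0],[0,0,0],[0,0,0],[0,0,0],[0,0,0],[0,0,0],[0,0,0],[0,0,0],[0,0,0]])

```text
time: 10.35
tool_pos: [579.8, -6.2, 157.7]
orientation: [-180.0, 0.0, -1.5]
wrist_force: [-4.3, -0.7, 2.8]
opening: 0.103
```

Call:
carry_out(claw=[0,0,0,0,0,0,0,0,0,0], newtons=30, translation=[[0,0,0],[0,0,0],[0,0,0.0005],[0,0,0.001],[0,0,0.0015],[0,0,0.002],[0,0,0.0025],[0,0,0.003],[0,0,0.003],[0,0,0.003]], turn=[[0,0,0],[0,0,0],[0,0,0],[0,0,0],[0,0,0],[0,0,0],[0,0,0],[0,0,0],[0,0,0],[0,0,0]])

```text
time: 11.35
tool_pos: [579.7, -6.2, 155.7]
orientation: [-179.9, 0.0, -1.5]
wrist_force: [-10.3, 0.6, 17.4]
opening: 0.107
```

Run:
```python
from h import *
s=state();print(s["tool_pos"],s["orientation"],s["wrist_force"],s["wrist_torque"],s["opening"]*92)
```

```text
[579.68016738  -6.20297775 155.70789744] [-1.79948010e+02  1.75682053e-02 -1.50283076e+00] [-10.32547394   0.61102905  17.37853996] [ 0.08539347  2.2219287  -0.10018034] 9.856553808410698
```

Call:
carry_out(claw=[0,0,0,0,0,0,0,0,0,0], translation=[[-0.0002,0,0],[-0.0004,0,0],[-0.0006,0,0],[-0.0008,0,0],[-0.001,0,0],[-0.001,0,0],[-0.001,0,0],[-0.001,0,0],[-0.001,0,0],[-0.001,0,0]], turn=[[0,0,0],[0,0,0],[0,0,0],[0,0,0],[0,0,0],[0,0,0],[0,0,0],[0,0,0],[0,0,0],[0,0,0]])

```text
time: 12.35
tool_pos: [579.6, -6.2, 155.7]
orientation: [-180.0, -0.1, -1.5]
wrist_force: [-5.0, 1.8, 13.4]
opening: 0.108
```

Run:
```python
from h import *
s=state();print(s["tool_pos"],s["orientation"],s["wrist_force"],s["wrist_torque"],s["opening"]*92)
```

```text
[579.60476696  -6.18872253 155.74667967] [-1.79966865e+02 -8.76057530e-02 -1.50015431e+00] [-4.9713009   1.84477078 13.42238237] [ 0.07082535  1.35767132 -0.06402349] 9.902766603295925
```

Call:
carry_out(claw=[0,0,0,0,0,0,0,0,0,0], translation=[[-0.0003,0,0.0003],[-0.0006,0,0.0006],[-0.0009,0,0.0009],[-0.0012,0,0.0012],[-0.0012,0,0.0015],[-0.0012,0,0.0015],[-0.0012,0,0.0015],[-0.0012,0,0.0015],[-0.0012,0,0.0015],[-0.0012,0,0.0015]], turn=[[0,0,0],[0,0,0],[0,0,0],[0,0,0],[0,0,0],[0,0,0],[0,0,0],[0,0,0],[0,0,0],[0,0,0]])

```text
time: 13.35
tool_pos: [579.5, -6.2, 155.2]
orientation: [-180.0, -0.2, -1.5]
wrist_force: [-5.8, 0.5, 18.5]
opening: 0.109
```

Run:
```python
from h import *
s=state();print(s["tool_pos"],s["orientation"],s["wrist_force"],s["wrist_torque"],s["opening"]*92)
```

```text
[579.478476    -6.21693181 155.21786202] [-179.95076984   -0.22603922   -1.4988555 ] [-5.84305925  0.47347034 18.51398536] [ 0.13626512  1.31480829 -0.0182534 ] 9.98224981278995
```

Call:
carry_out(claw=[0,0,0,0,0,0,0,0,0,0], translation=[[-0.0003,0,0.0002],[-0.0005,0,0.0004],[-0.0005,0,0.0005],[-0.0005,0,0.0005],[-0.0005,0,0.0005],[-0.0005,0,0.0005],[-0.0005,0,0.0005],[-0.0005,0,0.0005],[-0.0005,0,0.0005],[-0.0005,0,0.0005]], turn=[[0,0,0],[0,0,0.02],[0,0,0.04],[0,0,0.06],[0,0,0.08],[0,0,0.1],[0,0,0.12],[0,0,0.13],[0,0,0.13],[0,0,0.13]])

```text
time: 14.35
tool_pos: [579.3, -6.2, 155.0]
orientation: [-179.9, -0.3, -8.9]
wrist_force: [-5.3, 1.0, 21.3]
opening: 0.106
```

Run:
```python
from h import *
s=state();print(s["tool_pos"],s["orientation"],s["wrist_force"],s["wrist_torque"],s["opening"]*92)
```

```text
[579.30986063  -6.24147991 154.9722626 ] [-179.92152561   -0.257256     -8.93063116] [-5.2633128  1.0461642 21.3268837] [0.11263951 1.27840739 0.11784183] 9.75897033145284
```

Call:
carry_out(claw=[0,0,0,0,0,0,0,0,0,0], translation=[[0,0,0],[0,0,0],[0,0,0],[0,0,0],[0,0,0],[0,0,0],[0,0,0],[0,0,0],[0,0,0],[0,0,0]], turn=[[0,0,0.03],[0,0,0.06],[0,0,0.09],[0,0,0.12],[0,0,0.15],[0,0,0.18],[0,0,0.21],[0,0,0.24],[0,0,0.25],[0,0,0.25]])

```text
time: 15.35
tool_pos: [579.2, -6.2, 154.9]
orientation: [-179.9, -0.2, -23.3]
wrist_force: [-6.7, 1.0, 21.7]
opening: 0.106
```

Run:
```python
from h import *
s=state();print(s["tool_pos"],s["orientation"],s["wrist_force"],s["wrist_torque"],s["opening"]*92)
```

```text
[579.18871067  -6.19880943 154.93038877] [-179.86574854   -0.21284251  -23.26553311] [-6.69696386  0.96070229 21.73242073] [0.19947325 1.38873583 0.05346951] 9.753351701689525
```

The tongue passed the edge with no rise in torque. Continuing the turn.

Call:
carry_out(claw=[0,0,0,0,0,0,0,0,0,0], translation=[[0,0,0],[0,0,0],[0,0,0],[0,0,0],[0,0,0],[0,0,0],[0,0,0],[0,0,0],[0,0,0],[0,0,0]], turn=[[0,0,0.05],[0,0,0.1],[0,0,0.15],[0,0,0.2],[0,0,0.25],[0,0,0.3],[0,0,0.35],[0,0,0.4],[0,0,0.45],[0,0,0.45]])

```text
time: 16.35
tool_pos: [579.0, -6.1, 154.8]
orientation: [-179.8, -0.1, -49.1]
wrist_force: [-7.6, 2.3, 23.0]
opening: 0.108
```

Run:
```python
from h import *
s=state();print(s["tool_pos"],s["orientation"],s["wrist_force"],s["wrist_torque"],s["opening"]*92)
```

```text
[578.97343314  -6.05285491 154.80400296] [-1.79806740e+02 -1.05310123e-01 -4.91201602e+01] [-7.56023792  2.27727151 22.95171624] [ 0.4175195   1.58464368 -0.08612541] 9.903647317591558
```

Call:
carry_out(claw=[0,0,0,0,0,0,0,0,0,0], translation=[[0,0,-0.0003],[0,0,-0.0005],[0,0,-0.0005],[0,0,-0.0005],[0,0,-0.0005],[0,0,-0.0005],[0,0,-0.0005],[0,0,-0.0005],[0,0,-0.0005],[0,0,-0.0005]], turn=[[0,0,0.05],[0,0,0.1],[0,0,0.15],[0,0,0.2],[0,0,0.25],[0,0,0.3],[0,0,0.35],[0,0,0.4],[0,0,0.44],[0,0,0.44]])

```text
time: 17.35
tool_pos: [578.8, -5.8, 154.9]
orientation: [-179.8, -0.0, -74.3]
wrist_force: [-7.3, 2.7, 18.4]
opening: 0.107
```

Run:
```python
from h import *
s=state();print(s["tool_pos"],s["orientation"],s["wrist_force"],s["wrist_torque"],s["opening"]*92)
```

```text
[578.84606476  -5.82586641 154.88506891] [-1.79811249e+02 -1.25322912e-02 -7.42884536e+01] [-7.27367467  2.69234421 18.44533729] [ 0.58020922  1.31920306 -0.02072525] 9.817370207668775
```

Call:
carry_out(claw=[0,0,0,0,0,0,0,0,0,0], translation=[[0,0,0],[0,0,0],[0,0,-0.0003],[0,0,-0.0006],[0,0,-0.0009],[0,0,-0.0012],[0,0,-0.0015],[0,0,-0.0018],[0,0,-0.0018],[0,0,-0.0018]], turn=[[0,0,0],[0,0,0],[0,0,0],[0,0,0],[0,0,0],[0,0,0],[0,0,0],[0,0,0],[0,0,0],[0,0,0]])

```text
time: 18.35
tool_pos: [578.9, -5.8, 156.0]
orientation: [-179.8, -0.0, -74.2]
wrist_force: [-2.8, 1.9, 10.0]
opening: 0.105
```

Run:
```python
from h import *
s=state();print(s["tool_pos"],s["orientation"],s["wrist_force"],s["wrist_torque"],s["opening"]*92)
```

```text
[578.8590691   -5.78361946 156.01168395] [-1.79822859e+02 -3.34628561e-02 -7.42122406e+01] [-2.8006925   1.87978827 10.02858195] [ 0.3770546   0.62493555 -0.02645586] 9.623566797434451
```

Opening the jaws here, then going straight up.

Call:
carry_out(claw=[0.12,0.14,0.17,0.2,0.25,0.3,0.4,0.5,0.6,0.6], translation=[[0,0,0],[0,0,0],[0,0,0],[0,0,0],[0,0,0],[0,0,0],[0,0,0],[0,0,0],[0,0,0],[0,0,0]], turn=[[0,0,0],[0,0,0],[0,0,0],[0,0,0],[0,0,0],[0,0,0],[0,0,0],[0,0,0],[0,0,0],[0,0,0]])

```text
time: 19.35
tool_pos: [577.3, -6.1, 155.0]
orientation: [180.0, 0.0, -74.3]
wrist_force: [0.2, -1.2, 0.1]
opening: 0.579
```

Call:
carry_out(claw=[0.6,0.6,0.6,0.6,0.6,0.6,0.6,0.6,0.6,0.6], translation=[[0,0,-0.005],[0,0,-0.015],[0,0,-0.03],[0,0,-0.05],[0,0,-0.07],[0,0,-0.09],[0,0,-0.11],[0,0,-0.13],[0,0,-0.14],[0,0,-0.14]], turn=[[0,0,0],[0,0,0],[0,0,0],[0,0,0],[0,0,0],[0,0,0],[0,0,0],[0,0,0],[0,0,0],[0,0,0]])

```text
time: 20.35
tool_pos: [578.0, -6.5, 296.9]
orientation: [-179.8, -0.0, -74.3]
wrist_force: [-0.4, -0.2, -0.4]
opening: 0.602
```

Run:
```python
from h import *
s=state();print(s["tool_pos"],s["wrist_force"],s["opening"])
c=camera("wrist");d=camera("side");t=camera("top")
a=c["image"];b=d["image"];e=t["image"]
cv2.imwrite("pics/f1.png",np.vstack([np.hstack([cv2.resize(a,(400,300)),cv2.resize(b[120:390,160:520],(400,300))]),np.hstack([cv2.resize(e,(400,300)),cv2.resize(b,(400,300))])]))
```

```text
[578.0113984   -6.46850079 296.89686459] [-0.39915502 -0.2127145  -0.37237231] 0.60211990867913
```

View pics/f1.png

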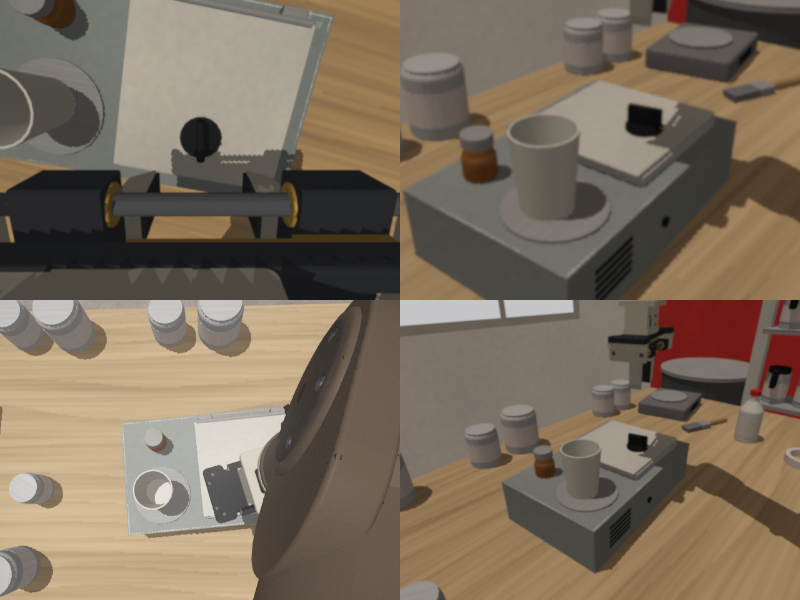

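The picture shows the blade standing at right angles to the hinge and the hatch flat on its seal. The cup and jar are where they were, and the gripper is clear above. Handing in.

```bash
python3 -c "
from station import *
print(finish_job())"
```

```text
the job is handed in; nothing more can be done
None
```

The hatch is closed and latched, and I handed the job in at about 20.5 s of the 58 s allowed. No verdict was reported.

- **Closing:** I pushed the hatch down with closed fingers beside the knob until the seal took about 9 N.
- **Latching:** I gripped the wing and pressed it down at 18–23 N. I then turned it clockwise about 73°, and the wrist torque showed no sign of the tongue striking the edge.
- **Letting go:** I eased off to 10 N, opened the jaws and lifted clear.

**Last checks:**
- **Knob:** it stands at about 1.37 rad, judged from the tool's yaw and the last wrist picture, against the 1.2 needed.
- **Hatch:** it looks flat on the seal. I put it at about 0.01 rad or less from the fingertip height in the first push; I did not measure it again after release.
- **Cup and jar:** they look unmoved in the pictures; I did not measure them.
- **Gripper:** it was about 140 mm above the knob with no contact force.

**Two checks that were off:**
- A sideways force of 5–10 N on the wing showed up during the push. I reduced it but did not remove it.
- One far corner of the box was about 14 pixels off my fit in the side view. The knob itself agreed to within about 4 mm in each view.

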